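Draw a pump plunger for its drop test

ROBOT

A 7-joint arm with a two-finger parallel gripper is mounted at the origin on the work surface. World frame = base frame: x ahead of the robot, y to its left, z up, the work surface at z = 0. Lengths are in m, angles in degrees, forces in N, time in s.
With the tool pointing down it reaches from about 0.425 to 0.875 m from the base axis. Payload 8.4 kg.
Tool frame: the origin (TCP) lies at the very end of the fingers, on their centre line; the grasp point (between the pads) lies 19 mm behind it; z points along the fingers, y is the line along which they close (so a half turn about z gives the same grasp; the last joint's range is limited). The gripper opens to 87 mm and grips with 3 to 60 N. Pads are 19 mm wide; open, the fingers measure 117 mm over their backs; the gripper's body (75 mm by 190 mm) begins 51 mm behind the grasp point.
Start: joints at [69.259, 19.091, 2.286, 83.961, -0.768, 76.965, -3.352], TCP at [0.169, -0.628, 0.223] pointing down, gripper open.
Joint ranges: [-147.57, 147.57], [-21.85, 119.76], [-74.77, 79.35], [14.55, 137.4], [-85.83, 265.84], [4.83, 119.75], [-152.11, 152.11]. Speed limits (degrees/s): [127.2, 127.2, 159.86, 159.86, 180, 180, 180].

INTERFACE

Orientations are given as [roll, pitch, yaw] about the fixed x, y, z axes, in that order (R = Rz(yaw) Ry(pitch) Rx(roll)).
In Python, from plant import arm, eyes, ticket, models gives the robot as it stands. The module is installed in compiled form; this text tells all that it offers.
- The arm moves only by the tool carry_out, never from a script. Its argument "series" is a list of rows, each a list of 7 numbers: the turn, a rotation vector about the tool's x, y, z in fractions of the full range, 1 being pi/2 rad, then the shift along the tool's x, y, z in a scale on which 1.0 is 100 cm, then the opening, from -1 (shut) to 1 (fully open). In form: [[wx, wy, wz, tx, ty, tz, jaw], ...]. A call has exactly 8 rows; each row is the pose to reach, as a shift and turn from the pose commanded when the call began, along the tool's axes at that moment; what a row does not reach only later rows make up. A row lasts 1/8 s, in which the tool goes at most 62.5 mm and 10.7 degrees, less where a joint would pass 70% of its speed; a pose out of reach is approached as far as the arm can. A shift or turn number past 1, either way, is cut back to 1. A call with a gripper value outside its range is refused whole. The fingers move at their own pace and stop on an object; "grip_force" is the grip in N (left out, the last holds). Time passes only in rows, so rows that repeat a pose let the fingers close, or fill a call up. It gives the time, the measured TCP pose, the force, the opening and the grip force at its end, in the units of the state.
- arm.observe(): the state, without advancing time (a new reading comes with each control period).
- eyes.get_image(name): name is "scene" or "side" or "wrist"; returns the picture (400x640x3 uint8, red, green, blue); there is no depth.
- eyes.camera_params(name): a dict with "vfov" (degrees; the focal length in pixels is half the picture's height over the tangent of half this angle, whatever the lens; pixels are square), "cx", "cy" (the principal point, pixels), "rvec" (rotation vector, rad) and "tvec" (3), from world to camera coordinates, as OpenCV has them. Camera axes: x right, y down, z forward; pixel columns grow to the right and rows downward; lengths in m; the calibration is good to about 2 mm. A picture is of the moment at which its call begins: read the wrist's pose just before it. camera_params takes no time and is no camera call; for the wrist camera it gives the pose at the moment of the call.
- ticket.close_job(): hands the job in; it is judged then, once.
Trained networks look in the newest picture that a camera, given by its name, has taken for a name from the list of things; names that differ only in an ending like _2 or _b are one class to them, and where a whole thing is asked for, a point or a joint stands for the part that bears it (a point fixed in the world has none). Each returns a list of dicts, best first, with "score" (0 to 1); they miss things now and then, are a little off and sometimes report something else, mostly with a low value. They report only what shows in the picture. A call takes as long as a camera call. They do not tell look-alikes from the thing itself.
- models.find_in(camera, query): "rect" ([centre column, centre row, width, height] in pixels, round what is visible of it).
- models.landmark_of(camera, query): "at" ([column, row] in pixels: a listed point, or the origin of a listed thing).
The state is a dict: "time": time; "joints": joint angles; "dq": joint speeds; "tau": joint torques, N m; "ee_pos": TCP position; "tool_rot": TCP orientation; "ft_force": force on the tool from outside, world axes, zero at the start; "wrist_torque": the same for the moment, N m; "gripper_width": finger opening in m; "finger_force": force on a finger pad.
Only numpy, scipy, OpenCV 4.12 (cv2) and the standard library are available. Lean on these libraries where they do the work, as an engineer would, in place of code of your own. Each camera call takes 0.05 s, during which the arm holds its last target. There are 200 camera calls.

TASK

The pump plunger standing in the barrel in the vice is due for its drop test. Take it by the foot disc at its top, keeping the fingers off the lapped shank, with a light grip of no more than about 40 N; draw it straight along its leaning bore until it is 25 mm further out of the barrel, without forcing it against the bore or pulling it right out, and finish while still holding it there, leaving the loose parts round the vice where they stand.

Things in the scene. Friction and masses are not known exactly. Their poses are not given: they have to be found in the camera images.
- vice: Green bench vice bolted to the counter, about 175 mm over its lugs, jaw tops 139 mm high, copper soft jaws 96 mm long; its screw and tommy bar stick out along +y to 165 mm. Origin: on the counter below the middle of the jaw gap; z up, y along the screw, jaw faces square to y. Moved and yawed between starts; it does not move during the job.
- barrel: Dark steel pump barrel clamped in the vice, immovable: 30 mm dia, 100 mm long, its top 16 mm a collar of 37 mm dia. Its z axis is the bore axis, pointing out of the open upper mouth: it leans 25 deg from vertical towards the vice's -x. Origin: centre of the closed lower end; bore 15 mm dia, floor at z = 15 mm, mouth at z = 100 mm.
- barrel_mouth (a point): Centre of the barrel's open upper mouth, on the bore axis; axes as the barrel's.
- plunger: Loose bright steel plunger, 125 mm long, about 0.14 kg, slides freely in the bore with 1 mm play; starts fully home on the bore's floor, its top 40 mm out. Origin: centre of its lower end inside the bore; z runs up its axis to the foot. Lapped shank 14 mm dia to z = 98 mm, flat lugs 18 x 8 mm at z = 98 to 107, neck 11 mm dia, foot disc 20 mm dia at z = 117 to 125.
- plunger_foot (a point): Centre of the plunger's foot disc (20 mm dia, 8 mm thick, the plunger's top end), on the plunger's axis, 121 mm above its lower end and at first 36 mm beyond the barrel's mouth; axes as the plunger's.
- nozzle: Worn dull steel injector nozzle standing on its collar, loose, 17 mm dia, 49 mm high. Origin: centre of its underside. To be left alone.
- banjo_bolt: Copper banjo bolt standing on its hexagon head, loose, 22 mm over corners, 37 mm high. Origin: centre of its underside. To be left alone.
- fitting: Brass return fitting standing on its hexagon, loose, 28 mm high, its hose stub reaching 29 mm sideways along +x. Origin: centre of the hexagon's underside. To be left alone.
- bakelite_knob: Cracked black bakelite knob lying flat, loose, 40 mm dia, 25 mm high. Origin: centre of its underside. To be left alone.
- parts_bin: Grey steel parts bin, 200 mm wide, tilted towards its -x on a pivot bracket, front lip dented, two nozzles in it; fixed to the counter at the robot's right, about 170 mm high. Origin: on the counter below its middle.
Mind the look-alikes: they are no part of the job. What is shaped like the vice but red or yellow is not meant.

How it is judged:
By the outcome, as a careful person would: the job done as asked, in the order asked, and still so for the second after the job is handed in, while the arm keeps its last pose, push and grip.
It also fails if it takes over 35 s, if anything falls off the work surface, if the arm or the gripper's body presses on something with over 40 N, if the wrist force passes 120 N, or if a joint passes its speed limit or range.

## Working session

There is one attempt and no reset: what is moved stays moved. The work goes in short steps, Python scripts to look and compute and a tool call to move; the robot and the scene stay as the last step left them, time stands still between calls to the robot, and variables do not carry over. Pictures are saved under pics/ and viewed, at most 10 in all, crops included, and the job is handed in when it is done.

Besides the shell and the picture viewer there is one more tool, called after ">>>" by a JSON object that holds its "name" and its "arguments". carry_out: Moves the arm, as the interface text tells. Its arguments: {"type":"object","properties":{"series":{"type":"array"},"grip_force":{"type":"number"}},"required":["series"]}

```bash
mkdir -p pics; cat > h.py <<'E'
from plant import arm, eyes, ticket, models
import numpy as np, cv2
from scipy.spatial.transform import Rotation as R
def cam(n):
    p=eyes.camera_params(n); f=200/np.tan(np.radians(p['vfov'])/2)
    K=np.array([[f,0,p['cx']],[0,f,p['cy']],[0,0,1]]); return K,np.array(p['rvec'],float).ravel(),np.array(p['tvec'],float).ravel()
def proj(c,X):
    K,r,t=c; x=(R.from_rotvec(r).as_matrix()@np.atleast_2d(X).T).T+t; x=x@K.T; return x[:,:2]/x[:,2:]
def ray(c,uv):
    K,r,t=c; Rm=R.from_rotvec(r).as_matrix(); d=Rm.T@np.linalg.solve(K,[*uv,1]); return -Rm.T@t,d/np.linalg.norm(d)
def save(n,f):
    im=eyes.get_image(n); cv2.imwrite('pics/'+f,im[:,:,::-1]); return im
E
python3 - <<'E'
from h import *
for n in ['scene','side','wrist']:
    save(n,n+'0.png'); print(n,cam(n))
    for q in ['plunger_foot','barrel_mouth','vice','barrel','plunger']:
        print(q,[(np.round(d['at']),round(d['score'],2)) for d in models.landmark_of(n,q)][:3])
print(arm.observe())
a=cv2.imread('pics/scene0.png');b=cv2.imread('pics/side0.png')
cv2.imwrite('pics/both.png',cv2.resize(np.vstack([a,b]),None,fx=.75,fy=.75))
E
```

```text
scene (array([[364.51932195,   0.        , 311.60567934],
       [  0.        , 364.51932195, 196.85770265],
       [  0.        ,   0.        ,   1.        ]]), array([ 2.1697153 ,  1.50724008, -0.44745733]), array([-0.18526784, -0.34893977,  1.5233261 ]))
plunger_foot [(array([361., 177.]), 0.6)]
barrel_mouth [(array([362., 193.]), 0.79), (array([335., 120.]), 0.7), (array([262., 159.]), 0.66)]
vice [(array([356., 226.]), 0.91), (array([266., 190.]), 0.85), (array([334., 156.]), 0.78)]
barrel [(array([264., 298.]), 0.91), (array([360., 221.]), 0.82), (array([334., 193.]), 0.68)]
plunger []
side (array([[367.78864218,   0.        , 314.14440675],
       [  0.        , 367.78864218, 197.48489326],
       [  0.        ,   0.        ,   1.        ]]), array([ 2.47473633,  0.92197879, -0.25729291]), array([-0.40581609, -0.23089853,  1.31218753]))
plunger_foot [(array([359., 162.]), 0.44)]
barrel_mouth [(array([411.,  97.]), 0.72), (array([240., 182.]), 0.7), (array([313., 311.]), 0.58)]
vice [(array([318., 329.]), 0.92), (array([406., 134.]), 0.9), (array([299., 148.]), 0.77)]
barrel [(
[... 411 characters left out ...]
r []
{'time': 0.9, 'joints': array([69.25840958, 19.08995361,  2.28662964, 83.95842723, -0.76522013,
       76.96477507, -3.35138292]), 'dq': array([-0.01099096,  0.02044847, -0.02629155, -0.00141644,  0.02652452,
       -0.0523214 ,  0.00714509]), 'tau': array([ 2.51817173e-04, -6.56112885e+01,  1.33343820e+00, -4.04063737e+01,
       -5.97236236e-02,  3.51251545e-02,  1.65689534e-05]), 'ee_pos': array([ 0.16883556, -0.62769132,  0.22258134]), 'tool_rot': array([1.79997802e+02, 2.03824124e-03, 1.50566272e+01]), 'ft_force': array([-0.79560401,  0.63380084, -0.7213201 ]), 'wrist_torque': array([-0.01287679,  0.0283794 , -0.0335015 ]), 'finger_force': 0.0, 'gripper_width': 0.08694828011603603}
```

View pics/both.png

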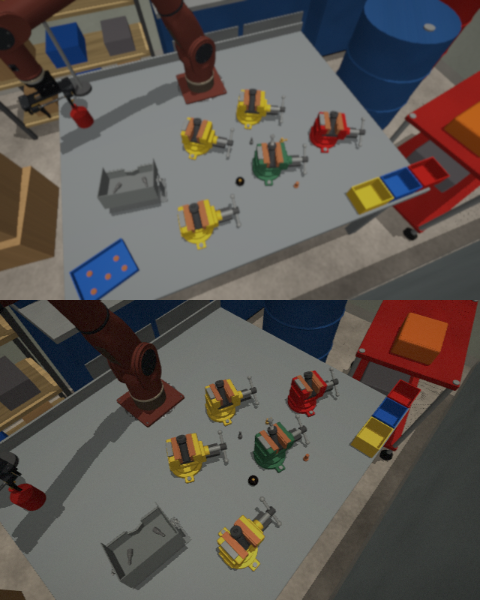

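The combined picture shows the green vice at scene ≈(361,208) and side ≈(364,193). The others are red or yellow look-alikes. Next I'll enlarge the green one.

```bash
python3 - <<'E'
from h import *
a=cv2.imread('pics/scene0.png')[155:255,310:440];b=cv2.imread('pics/side0.png')[140:240,310:440]
cv2.imwrite('pics/crop.png',np.hstack([cv2.resize(i,None,fx=3,fy=5*.6,interpolation=cv2.INTER_CUBIC) for i in (a,b)]))
cs,cd=cam('scene'),cam('side')
def tri(u,v):
    o,d=ray(cs,u);p,e=ray(cd,v); s=np.linalg.lstsq(np.c_[d,-e],p-o,rcond=None)[0]; x,y=o+s[0]*d,p+s[1]*e; return (x+y)/2,np.linalg.norm(x-y)
print(tri((361,177),(359,162)))
for n in ['scene','side']:
    for q in ['plunger_foot','barrel_mouth','vice','barrel','plunger','nozzle','banjo_bolt','fitting','bakelite_knob']:
        print(n,q,[(np.round(d['at'],1),round(d['score'],2)) for d in models.landmark_of(n,q)])
E
```

```text
(array([0.58065282, 0.13438732, 0.22233035]), np.float64(0.016373660216634188))
scene plunger_foot [(array([361.4, 176.9]), 0.6)]
scene barrel_mouth [(array([361.6, 193.2]), 0.79), (array([334.7, 119.6]), 0.7), (array([261.5, 159.3]), 0.66), (array([261.1, 274.9]), 0.59), (array([446.2, 148.4]), 0.5)]
scene vice [(array([356.2, 225.8]), 0.91), (array([265.7, 190.4]), 0.85), (array([333.7, 155.9]), 0.78), (array([429.7, 183.8]), 0.74), (array([264.2, 299.3]), 0.63)]
scene barrel [(array([263.9, 298.5]), 0.91), (array([360.2, 221.4]), 0.82), (array([334.2, 193.3]), 0.68), (array([261.2, 185.8]), 0.47)]
scene plunger []
scene nozzle [(array([335.7, 191.7]), 0.53)]
scene banjo_bolt [(array([356.6, 226.6]), 0.45), (array([397.4, 247. ]), 0.36)]
scene fitting [(array([373.2, 190.8]), 0.39)]
scene bakelite_knob [(array([321.6, 242.5]), 0.53)]
side plunger_foot [(array([358.6, 161.7]), 0.44)]
side barrel_mouth [(array([411. ,  97.1]), 0.72), (array([239.6, 182.4]), 0.7), (array([312.9, 310.8]), 0.58), (array([293.3, 109.1]), 0.54), (array([364.2, 171.9]), 0.49)]
side vice [(array([318.3, 328.8]), 0.92), (array([405.9, 134.4]), 0.9), (array([298.9, 148.5]), 0.77), (array([252. , 216.3]), 0.74), (array([362. , 207.1]), 0.66)]
side barrel [(array([299.1, 134. ]), 0.74), (array([250.8, 209.3]), 0.69), (array([325.3, 330.4]), 0.64), (array([409.1, 125.3]), 0.62), (array([367.5, 199.6]), 0.47)]
side plunger []
side nozzle [(array([317.1, 184.3]), 0.53)]
side banjo_bolt [(array([407.2, 211.3]), 0.55), (array([316.9, 183.5]), 0.45)]
side fitting [(array([354.6, 161. ]), 0.56)]
side bakelite_knob [(array([336.4, 243.4]), 0.61)]
```

View pics/crop.png

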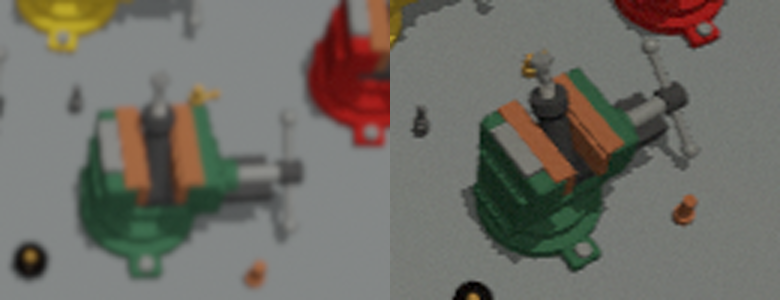

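The crop shows the plunger foot at scene ≈(363.7,181) and side ≈(361,159). The mouth is at scene ≈(362.7,191) and side ≈(363,172), with the brass fitting behind it.

```bash
cat >> h.py <<'E'
def tri(cs,us):
    A=np.zeros((3,3));b=np.zeros(3)
    for c,u in zip(cs,us):
        o,d=ray(c,u);P=np.eye(3)-np.outer(d,d);A+=P;b+=P@o
    x=np.linalg.solve(A,b); return x,[np.round(proj(c,x)[0]-u,1) for c,u in zip(cs,us)]
E
python3 - <<'E'
from h import *
C=[cam('scene'),cam('side')]
for n,u,v in [('foot',(363.5,180),(361,159)),('mouth',(362.3,192.5),(363.5,172)),('vice',(356.2,225.8),(362,207.1)),('barrel',(360.2,221.4),(367.5,199.6)),('screwend',(407,213),(404,173)),('nozzle',(335.7,191.7),(317.1,184.3)),('knob',(321.6,242.5),(336.4,243.4)),('fit',(377,188),(356,163)),('banjo',(396,247),(407.2,211.3))]:
    print(n,tri(C,[np.array(u),np.array(v)]))
for c in C: print('campos',ray(c,(320,200))[0])
E
```

```text
foot (array([0.57873169, 0.14794196, 0.20857153]), [array([-0.2,  0.5]), array([-0. , -0.6])])
mouth (array([0.59842584, 0.13930437, 0.17418298]), [array([-0.1,  0.4]), array([-0. , -0.4])])
vice (array([0.62493474, 0.12429905, 0.02116129]), [array([ 0. , -0.1]), array([0. , 0.1])])
barrel (array([0.63539845, 0.12912518, 0.06968892]), [array([ 0.2, -0.6]), array([0. , 0.7])])
screwend (array([0.66120553, 0.28304329, 0.06674212]), [array([-0.1,  0.2]), array([-0. , -0.2])])
nozzle (array([ 0.43632361,  0.13129624, -0.0477286 ]), [array([-0.2,  0.4]), array([-0. , -0.5])])
knob (array([ 0.62906238, -0.00244759, -0.01663024]), [array([-0.7,  1.3]), array([ 0. , -1.6])])
fit (array([ 0.49361652,  0.2693336 , -0.01627587]), [array([-0.2,  0.6]), array([-0. , -0.6])])
banjo (array([ 0.73299597,  0.22017147, -0.00459328]), [array([-0.3,  0.7]), array([-0. , -0.7])])
campos [ 1.11201226 -0.20814155  1.09394304]
campos [ 0.87410435 -0.37605394  1.01703586]
```

```bash
cat >> h.py <<'E'
def axis(yaw): y=np.radians(yaw); s=np.sin(np.radians(25)); return np.array([-s*np.cos(y),-s*np.sin(y),np.cos(np.radians(25))])
def toolR(yaw,a=None):
    a=axis(yaw) if a is None else a; y=np.radians(yaw); v=np.array([-np.sin(y),np.cos(y),0]); Y=-v; Z=-a; X=np.cross(Y,Z); return R.from_matrix(np.c_[X,Y,Z])
def rel(P,Rt,o=None):
    o=o or arm.observe(); R0=R.from_euler('xyz',o['tool_rot'],degrees=True)
    return np.round((R0.inv()*Rt).as_rotvec(),4), np.round(R0.inv().apply(np.array(P)-o['ee_pos'])*100,2)
E
python3 - <<'E'
from h import *
o=arm.observe(); yaw=-14
T=np.array([.579,.148,.208])+.13*axis(yaw); print(T)
print(rel(T,toolR(yaw))); print(rel([.45,-.35,.38],toolR(yaw)));print(rel([.5,-.1,.38],toolR(yaw)));print(toolR(yaw).as_euler('xyz',degrees=True))
E
```

```text
[0.52569159 0.16129128 0.32582001]
(array([-0.1106,  0.4269,  0.499 ]), array([ 54.95, -66.92, -10.33]))
(array([-0.1106,  0.4269,  0.499 ]), array([ 34.36, -19.51, -15.74]))
(array([-0.1106,  0.4269,  0.499 ]), array([ 45.69, -42.35, -15.74]))
[180. -25. -14.]
```

Careful with the scale: shifts go in shares of 100 cm and turns go in shares of pi/2 rad. That gives: 34.4 cm / 100 = 0.344, 31 cm / 100 = 0.31, 0.499 rad / 1.5708 = 0.3177.

>>> {"name": "carry_out", "arguments": {"series": [[0,0,0.0318,0.02,-0.01,-0.05,1],[-0.0064,0.0318,0.0637,0.06,-0.03,-0.09,1],[-0.0191,0.07,0.1082,0.11,-0.05,-0.12,1],[-0.0255,0.1082,0.1592,0.16,-0.08,-0.14,1],[-0.0382,0.1464,0.2037,0.21,-0.11,-0.157,1],[-0.0509,0.191,0.2419,0.26,-0.14,-0.157,1],[-0.0637,0.2355,0.2801,0.31,-0.17,-0.157,1],[-0.07,0.2718,0.3177,0.344,-0.2,-0.157,1]]}}

```text
time: 2.8
ee_pos: [0.4506, -0.3429, 0.3798]
tool_rot: [-179.9, -25.1, -14.0]
ft_force: [0.6, 0.2, 0.0]
gripper_width: 0.087
finger_force: 0.0
```

```bash
python3 - <<'E'
from h import *
o=arm.observe(); yaw=-14
print(o['time'],o['ee_pos'],o['tool_rot'],o['joints'])
T=np.array([.579,.148,.208])+.13*axis(yaw)
print(rel(T,toolR(yaw)));print(rel([.5,-.1,.38],toolR(yaw)))
E
```

```text
2.8 [ 0.45060446 -0.34285795  0.37984545] [-179.92553188  -25.14327693  -14.03650585] [ 52.81171641  -8.94671499 -11.24313555 100.18706682 -14.24581126
  66.56569954 -59.52388851]
(array([-0.001 , -0.0025, -0.0006]), array([ -6.77, -50.73,   2.86]))
(array([-0.001 , -0.0025, -0.0006]), array([ -0.99, -24.76,  -0.45]))
```

>>> {"name": "carry_out", "arguments": {"series": [[0,0,0,-0.005,-0.06,0,1],[0,0,0,-0.01,-0.12,0,1],[0,0,0,-0.015,-0.18,0,1],[0,0,0,-0.025,-0.24,0,1],[0,0,0,-0.035,-0.3,0,1],[0,0,0,-0.045,-0.36,0,1],[0,0,0,-0.055,-0.42,0,1],[0,0,0,-0.065,-0.47,0,1]]}}

```text
time: 3.8
ee_pos: [0.5052, 0.1282, 0.3527]
tool_rot: [-180.0, -25.1, -13.9]
ft_force: [1.7, -0.5, 0.1]
gripper_width: 0.087
finger_force: 0.0
```

```bash
python3 - <<'E'
from h import *
o=arm.observe(); yaw=-14
print(o['time'],o['ee_pos'],o['tool_rot'],o['joints'],o['dq'])
c=cam('wrist');save('wrist','w1.png');print(c, ray(c,(320,200)))
for q in ['plunger_foot','barrel_mouth','vice']:
        print(q,[(np.round(d['at']),round(d['score'],2)) for d in models.landmark_of('wrist',q)][:3])
a=axis(yaw);f=np.array([.579,.148,.208]);print(proj(c,[f,f-.036*a]))
E
```

```text
3.8 [0.50518345 0.1281784  0.35265672] [-179.9606527   -25.06757555  -13.89403092] [  31.01543269  -17.97808534  -48.00682971  105.31585607   -0.3519223
   65.26343377 -121.90958662] [  3.859829    14.54366129 -54.75268294 -14.47805833  19.16220748
   2.28867562 -57.67391165]
(array([[320.89680914,   0.        , 318.76487542],
       [  0.        , 320.89680914, 200.81539074],
       [  0.        ,   0.        ,   1.        ]]), array([ 1.87575486, -2.39447142,  0.18288198]), array([0.24532198, 0.5358535 , 0.45618535])) (array([0.50551715, 0.12784178, 0.53248081]), array([ 0.14930669, -0.0404273 , -0.98796414]))
plunger_foot [(array([286., 194.]), 0.58)]
barrel_mouth [(array([544.,   8.]), 0.77), (array([287., 183.]), 0.62)]
vice [(array([297., 190.]), 0.77), (array([480.,  65.]), 0.57)]
[[282.82649888 184.92751036]
 [286.27052395 177.58368788]]
```

View pics/w1.png

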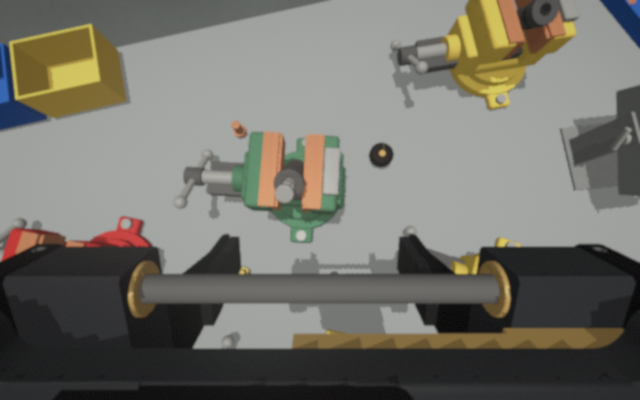

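The wrist view shows the green vice with the plunger foot at ≈(285,190) and the collar at ≈(289,182), close to the prediction. I'll re-measure now that it has settled.

```bash
python3 - <<'E'
from h import *
o=arm.observe(); yaw=-14
print(o['time'],o['ee_pos'],o['tool_rot'],o['joints'])
c=cam('wrist');im=save('wrist','w2.png')
cv2.imwrite('pics/w2c.png',cv2.resize(im[120:250,220:360,::-1],None,fx=4,fy=4,interpolation=cv2.INTER_CUBIC))
a=axis(yaw);f=np.array([.579,.148,.208]);print(proj(c,[f,f-.036*a,o['ee_pos']]))
E
```

```text
4.0 [0.50539357 0.12586503 0.35243869] [179.9939654  -25.00711455 -13.87692135] [  31.07460132  -17.96831684  -47.80102194  105.362378     -0.40398294
   65.2699806  -121.61416691]
[[280.5223048  185.48578213]
 [284.16610116 178.05033808]
 [318.37580527 250.99332969]]
```

View pics/w2c.png

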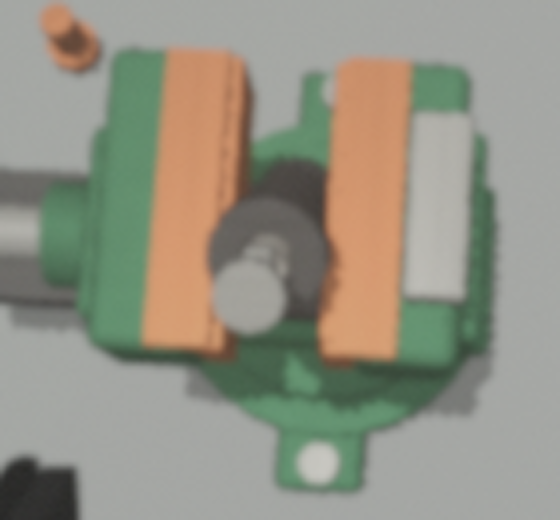

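The crop shows the foot's top face at ≈(281.7,194), the collar mouth at ≈(287,182.5), and the jaw edges tilted by about 3°, so I need to refine the yaw.

```bash
python3 - <<'E'
from h import *
from scipy.optimize import least_squares
c=cam('wrist')
pl=lambda p: (lambda o,d:o+d*(.139-o[2])/d[2])(*ray(c,(p[0]/4+220,p[1]/4+120)))
for p,q in [((168,50),(145,345)),((240,55),(222,350)),((335,60),(322,350)),((412,62),(398,357))]:
    P,Q=pl(p),pl(q); d=P-Q; print(P[:2],Q[:2],np.linalg.norm(d),np.degrees(np.arctan2(d[1],d[0])))
C=[cam('scene'),cam('side'),c]
ft=[(363.5,180),(361,158.3),(281.75,194)]; mo=[(362.3,192.5),(363.5,172),(287,182.5)]
w=[1,1,3]
def res(x,full=False):
    a=axis(x[3]);m=x[:3]
    r=[]
    for cc,f,g,k in zip(C,ft,mo,w): r+=list(k*(proj(cc,m+.04*a)[0]-f))+list(k*(proj(cc,m)[0]-g))
    return np.array(r)
s=least_squares(res,[.598,.139,.174,-14]);print(s.x,np.round(s.fun,1)); print('foot',s.x[:3]+.036*axis(s.x[3]))
s=least_squares(lambda x:res([*x,-16.5]),[.598,.139,.174]);print(s.x,np.round(s.fun,1)); print('foot',s.x[:3]+.036*axis(-16.5))
E
```

```text
[0.66787487 0.15873762] [0.57646054 0.18621801] 0.09545549170206283 -16.731493961207143
[0.6606681  0.13673319] [0.56918621 0.16346844] 0.09530849716628303 -16.29081521794923
[0.65169123 0.10761521] [0.56171736 0.13349157] 0.09362095108269586 -16.045160326212716
[0.64508787 0.08387324] [0.55392689 0.11123639] 0.09517913037888627 -16.707808671988555
[  0.58893129   0.14193104   0.16511289 -18.92486164] [-1.4  0.4 -1.  -0.7 -2.1  0.7 -2.5 -1.1 -0.1 -4.2 -0.7  4.1]
foot [0.57453944 0.14686545 0.19773997]
[0.58902475 0.14229842 0.16524721] [-1.5  0.4 -0.9 -0.7 -2.2  0.7 -2.4 -1.1  0.8 -4.1 -1.7  4. ]
foot [0.57443702 0.1466195  0.19787429]
```

```bash
python3 - <<'E'
from h import *
yaw=-16.5; T=np.array([.5745,.1461,.199])+.05*axis(yaw); print(T,rel(T,toolR(yaw)))
E
```

```text
[0.55423926 0.1521015  0.24431539] (array([-0.0185,  0.0001,  0.0392]), array([-0.89, -3.86, 11.51]))
```

Converted, 11.5 cm / 100 = 0.115, -3.86 cm / 100 = -0.0386, 0.0392 rad / 1.5708 = 0.025.

>>> {"name": "carry_out", "arguments": {"series": [[-0.0118,0,0.025,-0.009,-0.0386,0.02,1],[-0.0118,0,0.025,-0.009,-0.0386,0.05,1],[-0.0118,0,0.025,-0.009,-0.0386,0.08,1],[-0.0118,0,0.025,-0.009,-0.0386,0.1,1],[-0.0118,0,0.025,-0.009,-0.0386,0.115,1],[-0.0118,0,0.025,-0.009,-0.0386,0.115,1],[-0.0118,0,0.025,-0.009,-0.0386,0.115,1],[-0.0118,0,0.025,-0.009,-0.0386,0.115,1]]}}

```text
time: 5.05
ee_pos: [0.5543, 0.1528, 0.2452]
tool_rot: [-180.0, -25.1, -16.5]
ft_force: [-0.2, -0.6, -0.3]
gripper_width: 0.0868
finger_force: 0.0
```

```bash
python3 - <<'E'
from h import *
o=arm.observe()
print(o['time'],o['ee_pos'],o['tool_rot'],o['joints'],o['ft_force'])
c=cam('wrist');im=save('wrist','w3.png')
yaw=-16.5;a=axis(yaw);f=np.array([.5745,.1461,.199]);q=proj(c,[f+.004*a,f-.036*a,o['ee_pos']]);print(q)
u,v=q[0].astype(int);x0,y0=max(u-90,0),max(v-90,0);print(x0,y0)
cv2.imwrite('pics/w3c.png',cv2.resize(im[y0:y0+140,x0:x0+190,::-1],None,fx=4,fy=4,interpolation=cv2.INTER_CUBIC))
E
```

```text
5.05 [0.55433722 0.15278731 0.24519077] [-179.97328056  -25.06462086  -16.50802896] [  37.3460929    -2.99970432  -65.46296012  108.92562903   17.93120559
   55.47250438 -143.04829512] [-0.18906881 -0.64319578 -0.32031821]
[[319.44237102 222.40023713]
 [319.35991206 205.47659956]
 [318.34714348 251.04678932]]
229 132
```

View pics/w3c.png

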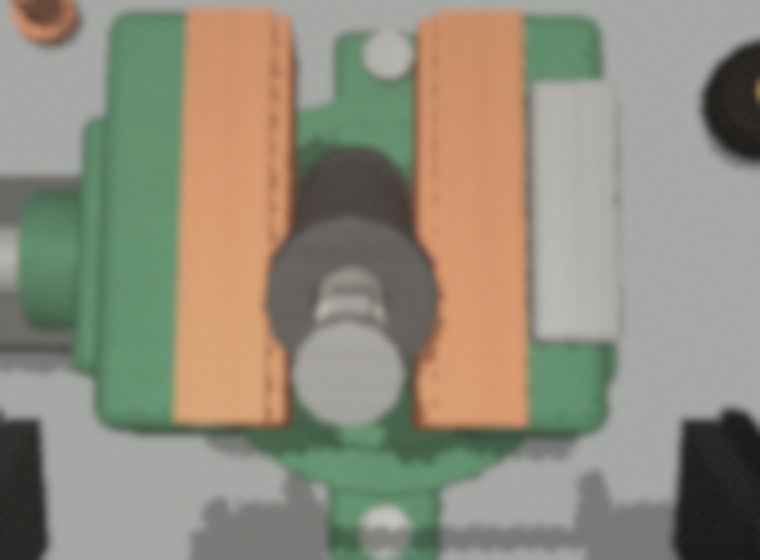

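The crop shows the foot's top at ≈(316,225), the mouth at ≈(317,204.5), and the finger edges symmetric about column 320. The foot is therefore about 2–3 mm towards +y. Joints 3 and 7 are close to their limits, so I'll give the wrist a half turn, which is an equivalent grasp. It also gives a second view that cancels the camera bias.

Converted, -2 cm / 100 = -0.02, -1 cm / 100 = -0.01, -1.44 rad / 1.5708 = -0.9167.

>>> {"name": "carry_out", "arguments": {"series": [[0,0,-0.1146,0,0,-0.01,1],[0,0,-0.2292,0,0,-0.02,1],[0,0,-0.3438,0,0,-0.02,1],[0,0,-0.4584,0,0,-0.02,1],[0,0,-0.573,0,0,-0.02,1],[0,0,-0.6875,0,0,-0.02,1],[0,0,-0.8021,0,0,-0.02,1],[0,0,-0.9167,0,0,-0.02,1]]}}

```text
time: 6.1
ee_pos: [0.5461, 0.1554, 0.263]
tool_rot: [155.1, -3.0, 67.0]
ft_force: [-0.3, -0.4, 0.1]
gripper_width: 0.0868
finger_force: 0.0
```

Converted, -1.44 rad / 1.5708 = -0.9167.

>>> {"name": "carry_out", "arguments": {"series": [[0,0,-0.1146,0,0,0,1],[0,0,-0.2292,0,0,0,1],[0,0,-0.3438,0,0,0,1],[0,0,-0.4584,0,0,0,1],[0,0,-0.573,0,0,0,1],[0,0,-0.6875,0,0,0,1],[0,0,-0.8021,0,0,0,1],[0,0,-0.9167,0,0,0,1]]}}

```text
time: 7.1
ee_pos: [0.5461, 0.1554, 0.2631]
tool_rot: [173.2, 24.2, 147.4]
ft_force: [0.3, -0.1, 0.3]
gripper_width: 0.0871
finger_force: 0.0
```

```bash
python3 - <<'E'
from h import *
o=arm.observe()
print(o['time'],o['ee_pos'],o['tool_rot'],o['joints'],o['ft_force'])
yaw=-16.5; T=np.array([.5745,.1461,.199])+.05*axis(yaw); print(T,rel(T,toolR(yaw)*R.from_euler('z',180,degrees=True)))
E
```

```text
7.1 [0.54609574 0.15535235 0.26310752] [173.22480329  24.16684677 147.41744525] [ 22.69099911  -4.7483347  -51.36312102 108.45085032  16.50391364
  57.65068981  22.91092921] [ 0.27526429 -0.08729223  0.27918497]
[0.55423926 0.1521015  0.24431539] (array([ 0.0008,  0.0007, -0.2555]), array([-0.02, -0.08,  2.07]))
```

Converted, 2.1 cm / 100 = 0.021, 2 cm / 100 = 0.02, -0.2555 rad / 1.5708 = -0.1627.

>>> {"name": "carry_out", "arguments": {"series": [[0,0,-0.0955,0,0,0.01,1],[0,0,-0.1627,0,0,0.02,1],[0,0,-0.1627,0,0,0.021,1],[0,0,-0.1627,0,0,0.021,1],[0,0,-0.1627,0,0,0.021,1],[0,0,-0.1627,0,0,0.021,1],[0,0,-0.1627,0,0,0.021,1],[0,0,-0.1627,0,0,0.021,1]]}}

```text
time: 8.1
ee_pos: [0.5546, 0.1527, 0.2435]
tool_rot: [179.8, 25.0, 163.1]
ft_force: [-0.1, -0.2, -0.3]
gripper_width: 0.0872
finger_force: 0.0
```

```bash
python3 - <<'E'
from h import *
o=arm.observe()
print(o['time'],o['ee_pos'],o['tool_rot'],o['joints'],o['ft_force'])
c=cam('wrist');im=save('wrist','w4.png')
yaw=-16.5;a=axis(yaw);f=np.array([.5745,.1461,.199]);q=proj(c,[f+.004*a,f-.036*a,o['ee_pos']]);print(q,ray(c,(320,200)))
cv2.imwrite('pics/w4c.png',cv2.resize(im[130:270,225:415,::-1],None,fx=4,fy=4,interpolation=cv2.INTER_CUBIC))
E
```

```text
8.1 [0.55457523 0.15274122 0.24354023] [179.80636848  24.99979853 163.11553051] [ 21.83019794  -2.4525833  -51.09191829 109.3744602   19.1879772
  55.82926116  35.06481505] [-0.12836465 -0.24239243 -0.31097074]
[[317.92938633 224.45427923]
 [318.02766761 207.07694417]
 [319.0425628  252.79886242]] (array([0.42116438, 0.19246773, 0.35817276]), array([ 0.63212307, -0.18435261, -0.75261845]))
```

View pics/w4c.png

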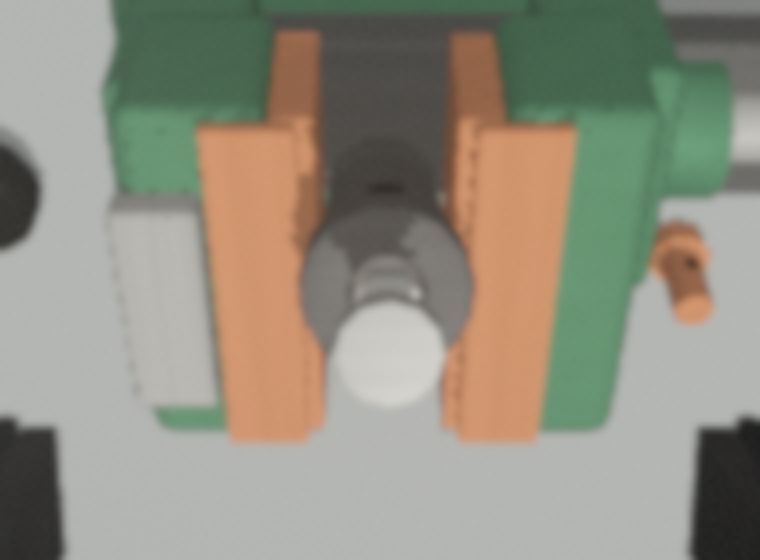

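The half-turned crop shows the foot's top at ≈(322.2,218.3), the mouth at ≈(321.8,201.3), and the fingers' middle at column ≈319.4. I'll fit all the wrist views jointly with a constant camera offset.

```bash
cat > fit.py <<'E'
from h import *
from scipy.optimize import least_squares
K,r,t=cam('wrist'); o=arm.observe()
Rt=R.from_euler('xyz',o['tool_rot'],degrees=True); Rc=R.from_rotvec(r)
Rct=Rc*Rt; tct=Rc.apply(o['ee_pos'])+t      # tool -> cam
pose=[([.50539357,.12586503,.35243869],[179.9939654,-25.00711455,-13.87692135]),([.55433722,.15278731,.24519077],[-179.97328056,-25.06462086,-16.50802896]),([.55457523,.15274122,.24354023],[179.80636848,24.99979853,163.11553051])]
off=[(220,120),(229,132),(225,130)]
# foot top, mouth, corners ++ -+ +- --
pts=[[(247,296),(268,250),(168,50),(145,345),(412,62),(398,357)],[(348,373),(352,290),(187,10),(173,425),(525,12),(530,425)],[(389,353),(387,285),(577,440-313),(0,0),(0,0),(0,0)]]
pts[2][2:]=[(538,440),(577,127),(232,440),(198,127)]
px=[np.array(p)/4+np.array(o_) for p,o_ in zip(pts,off)]
def world(x):
    vx,vy,yaw,mx,mz,h=x[:6]; V=R.from_euler('z',yaw,degrees=True); s=lambda p:V.apply(p)+[vx,vy,0]
    m=np.array([mx,0,mz]); a=R.from_euler('y',-25,degrees=True).apply([0,0,1])
    return s(np.array([m+.04*a,m]+[[i*.048,j*h,.139] for j in(1,-1) for i in (1,-1)]))
def res(x):
    W=world(x);out=[]
    dR=R.from_rotvec(x[9:12])
    for (p,e),q in zip(pose,px):
        T=R.from_euler('xyz',e,degrees=True).inv().apply(W-np.array(p))
        c=dR.apply(Rct.apply(T)+tct)+x[6:9]; u=c@K.T; out+=list(((u[:,:2]/u[:,2:]-q)/np.array([.5,.5,1,1,1,1])[:,None]).ravel())
    return np.array(out+list(x[6:9]/.0015)+list(x[9:12]/.006))
s=least_squares(res,[.611,.135,-16.5,-.02,.17,.04]+[0]*6,x_scale=[.01,.01,1,.01,.01,.01]+[.001]*3+[.01]*3)
x=s.x;W=world(x)
if __name__=='__main__':
    print(np.round(x,4),s.cost);print(np.round(s.fun[:36].reshape(3,6,2)*np.array([.5,.5,1,1,1,1])[None,:,None],1))
    a=axis(x[2]);F=W[0]-.004*a;print('foot',F,'mouth',W[1])
    for p,e in pose: print('foot in tool mm',R.from_euler('xyz',e,degrees=True).inv().apply(F-np.array(p))*1000)
    print('sd',np.sqrt(np.diag(np.linalg.inv(s.jac.T@s.jac)))[:6])
E
python3 fit.py
```

```text
[ 6.11700e-01  1.37800e-01 -1.70547e+01 -2.24000e-02  1.60000e-01
  3.91000e-02 -4.00000e-04  7.00000e-04 -7.00000e-04  4.30000e-03
  2.60000e-03 -2.70000e-03] 26.677311166248888
[[[ 0.6 -1.3]
  [-0.1  1.4]
  [-0.2 -0.9]
  [-0.6 -0.4]
  [-0.1 -0.8]
  [-0.6 -0. ]]

 [[ 0.1 -1.6]
  [-0.2  2.2]
  [-0.1 -0.2]
  [ 0.4 -0.1]
  [-0.4 -0.2]
  [-0.5  0.6]]

 [[ 0.2 -0.1]
  [-0.   0.5]
  [-0.  -0.4]
  [ 0.2 -0.4]
  [-0.4 -0.4]
  [-0.5 -0.4]]]
foot [0.57572913 0.14880234 0.19266685] mouth [0.59027434 0.14434023 0.16003977]
foot in tool mm [-10.6444355  -39.15496271 171.32961106]
foot in tool mm [-2.64683889 -2.23133585 56.74743019]
foot in tool mm [ 2.11750503  2.18854177 55.15277875]
sd [3.29052020e-04 2.33755142e-04 3.51091917e-01 5.50211693e-04
 1.06762344e-03 3.22408509e-04]
```

```bash
python3 - <<'E'
from fit import *
a=axis(x[2]);F=W[0]-.004*a
print(rel(F-.013*a,toolR(x[2])*R.from_euler('z',180,degrees=True)))
for (p,e) in pose:
    T=R.from_euler('xyz',e,degrees=True).inv().apply(W[:2]-np.array(p)); d=(Rct.apply(T)+tct)[:,2]; print('depth',d,'px dia',K[0,0]*np.array([.02,.037])/d)
E
```

```text
(array([ 0.0047, -0.0001,  0.0027]), array([0.21, 0.21, 6.81]))
depth [0.34158173 0.37996644] px dia [18.78887407 31.24797557]
depth [0.22937353 0.26777306] px dia [27.98028292 44.34046471]
depth [0.22650557 0.26489221] px dia [28.33456283 44.82269187]
```

Converted, 6.8 cm / 100 = 0.068, 0.21 cm / 100 = 0.0021, 0.0047 rad / 1.5708 = 0.003.

>>> {"name": "carry_out", "arguments": {"series": [[0.003,0,0.0017,0.0021,0.0021,0.005,1],[0.003,0,0.0017,0.0021,0.0021,0.015,1],[0.003,0,0.0017,0.0021,0.0021,0.03,1],[0.003,0,0.0017,0.0021,0.0021,0.045,1],[0.003,0,0.0017,0.0021,0.0021,0.058,1],[0.003,0,0.0017,0.0021,0.0021,0.068,1],[0.003,0,0.0017,0.0021,0.0021,0.068,1],[0.003,0,0.0017,0.0021,0.0021,0.068,1]], "grip_force": 6}}

```text
time: 9.15
ee_pos: [0.581, 0.1475, 0.1813]
tool_rot: [180.0, 25.0, 163.0]
ft_force: [0.1, 0.6, -0.0]
gripper_width: 0.087
finger_force: 0.0
```

```bash
python3 - <<'E'
from fit import *
o=arm.observe();print(o['time'],o['ee_pos'],o['tool_rot'],o['joints'],o['ft_force'],o['wrist_torque'])
Rt=R.from_euler('xyz',o['tool_rot'],degrees=True);a=axis(x[2])
c=cam('wrist');im=save('wrist','w5.png');print(proj(c,[o['ee_pos']]))
cv2.imwrite('pics/w5c.png',cv2.resize(im[130:330,190:450,::-1],None,fx=3,fy=3,interpolation=cv2.INTER_CUBIC))
a_=cv2.resize(eyes.get_image('side')[120:220,310:420,::-1],None,fx=5,fy=5,interpolation=cv2.INTER_CUBIC);cv2.imwrite('pics/s5.png',a_)
E
```

```text
9.15 [0.58101215 0.14749825 0.18130866] [179.98521155  25.01229137 162.96285297] [ 20.24327643   5.69670612 -51.49511382 111.43342643  29.55806202
  51.15789181  26.52198939] [ 0.05447406  0.59736823 -0.02743914] [0.19768779 0.3083397  0.00524025]
[[319.06769347 252.78384955]]
```

View pics/w5c.png

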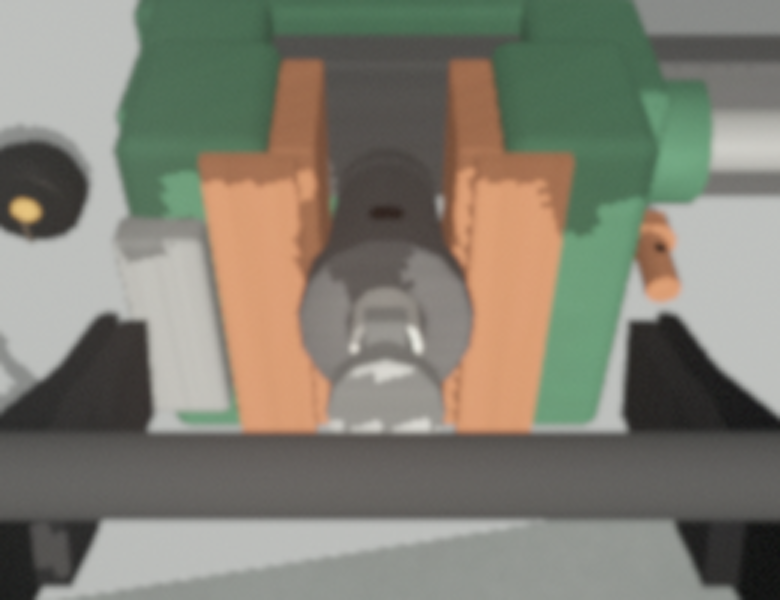

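The close-up shows the foot (column ≈387) midway between the fingers, whose edges are at ≈149 and ≈626. Closing gently.

>>> {"name": "carry_out", "arguments": {"series": [[0,0,0,0,0,0,0],[0,0,0,0,0,0,-0.3],[0,0,0,0,0,0,-0.4],[0,0,0,0,0,0,-0.5],[0,0,0,0,0,0,-0.55],[0,0,0,0,0,0,-0.6],[0,0,0,0,0,0,-1],[0,0,0,0,0,0,-1]], "grip_force": 6}}

```text
time: 10.25
ee_pos: [0.5809, 0.1472, 0.181]
tool_rot: [-180.0, 25.0, 163.0]
ft_force: [0.2, 0.2, 0.3]
gripper_width: 0.0196
finger_force: 6.0
```

```bash
cat > st.py <<'E'
from h import *
o=arm.observe();Rt=R.from_euler('xyz',o['tool_rot'],degrees=True)
print(o['time'],o['ee_pos'],o['tool_rot'],'j',np.round(o['joints']),'Ftool',np.round(Rt.inv().apply(o['ft_force']),2),'M',np.round(Rt.inv().apply(o['wrist_torque']),3),'w',o['gripper_width'],'f',o['finger_force'])
E
python3 st.py
```

```text
10.25 [0.58091501 0.14719989 0.18095369] [-179.99287109   24.99326276  162.95550418] j [ 20.   6. -51. 111.  30.  51.  27.] Ftool [-0.28  0.26 -0.17] M [-0.111  0.317  0.003] w 0.0196075111553124 f 5.999942421913147
```

Converted, -0.5 cm / 100 = -0.005, -0.35 cm / 100 = -0.0035.

>>> {"name": "carry_out", "arguments": {"series": [[0,0,0,0,0,0,-1],[0,0,0,0,0,0,-1],[0,0,0,0,0,-0.001,-1],[0,0,0,0,0,-0.002,-1],[0,0,0,0,0,-0.0035,-1],[0,0,0,0,0,-0.005,-1],[0,0,0,0,0,-0.005,-1],[0,0,0,0,0,-0.005,-1]], "grip_force": 25}}

```text
time: 11.25
ee_pos: [0.579, 0.1479, 0.1856]
tool_rot: [180.0, 25.0, 163.0]
ft_force: [-0.8, -0.5, -1.1]
gripper_width: 0.0187
finger_force: 25.0
```

```bash
python3 st.py
```

```text
11.25 [0.57896516 0.14787954 0.18560552] [179.99916842  25.00546943 162.9556431 ] j [ 20.   5. -52. 111.  29.  51.  27.] Ftool [ 1.04 -0.73  0.69] M [-0.129  0.368  0.069] w 0.018732028269799778 f 24.99994844198227
```

Converted, -1 cm / 100 = -0.01, -0.9 cm / 100 = -0.009.

>>> {"name": "carry_out", "arguments": {"series": [[0,0,0,0,0,-0.0015,-1],[0,0,0,0,0,-0.003,-1],[0,0,0,0,0,-0.0045,-1],[0,0,0,0,0,-0.006,-1],[0,0,0,0,0,-0.0075,-1],[0,0,0,0,0,-0.009,-1],[0,0,0,0,0,-0.01,-1],[0,0,0,0,0,-0.01,-1]]}}

```text
time: 12.25
ee_pos: [0.5749, 0.1491, 0.1947]
tool_rot: [-180.0, 25.0, 163.0]
ft_force: [0.9, 1.3, -1.0]
gripper_width: 0.0184
finger_force: 25.0
```

```bash
python3 st.py
```

```text
12.25 [0.57489225 0.14910847 0.19469473] [-179.99683575   25.00641567  162.95743622] j [ 21.   4. -52. 111.  27.  52.  28.] Ftool [-0.04  1.49  1.11] M [-0.089  0.381  0.084] w 0.01839864819936714 f 24.999939501285553
```

```bash
python3 - <<'E'
from h import *
im=eyes.get_image('wrist')[120:330,220:420,::-1]; s=eyes.get_image('side')[135:205,325:395,::-1]
cv2.imwrite('pics/g1.png',np.hstack([cv2.resize(im,(400,420),interpolation=cv2.INTER_CUBIC),cv2.resize(s,(400,420),interpolation=cv2.INTER_CUBIC)]))
E
```

```text
(no output)
```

View pics/g1.png

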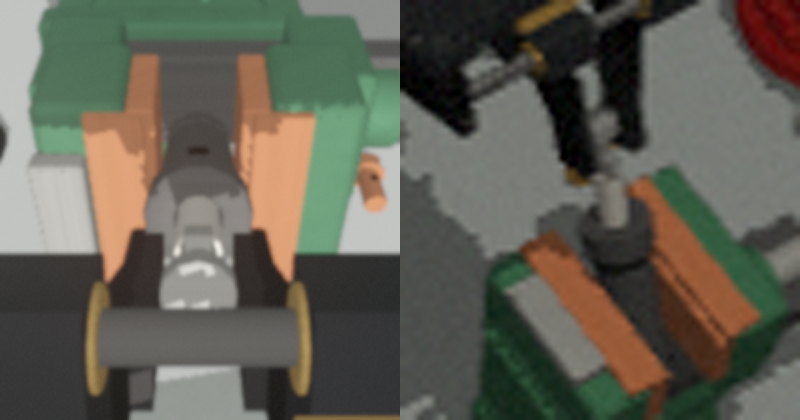

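The view shows the plunger held centred by the foot, with the bright shank now emerging from the collar and no slip. Drawing the last 10 mm.

Converted, -1 cm / 100 = -0.01, -0.9 cm / 100 = -0.009.

>>> {"name": "carry_out", "arguments": {"series": [[0,0,0,0,0,-0.0015,-1],[0,0,0,0,0,-0.003,-1],[0,0,0,0,0,-0.0045,-1],[0,0,0,0,0,-0.006,-1],[0,0,0,0,0,-0.0075,-1],[0,0,0,0,0,-0.009,-1],[0,0,0,0,0,-0.01,-1],[0,0,0,0,0,-0.01,-1]]}}

```text
time: 13.35
ee_pos: [0.5708, 0.1503, 0.2037]
tool_rot: [-180.0, 25.0, 163.0]
ft_force: [-0.7, 0.2, -1.2]
gripper_width: 0.0187
finger_force: 25.0
```

```bash
python3 st.py; python3 - <<'E'
from fit import *
o=arm.observe(); d=o['ee_pos']-np.array([.58091501,.14719989,.18095369]); a=axis(x[2]); print(np.linalg.norm(d)*1000,d@a*1000)
im=eyes.get_image('wrist')[120:330,220:420,::-1]; s=eyes.get_image('side')[125:195,325:395,::-1]
cv2.imwrite('pics/g2.png',np.hstack([cv2.resize(i,(400,420),interpolation=cv2.INTER_CUBIC) for i in (im,s)]))
E
```

```text
13.35 [0.57084894 0.15031325 0.20373259] [-179.99635325   25.00309703  162.95371226] j [ 21.   3. -52. 111.  26.  53.  29.] Ftool [1.14 0.02 0.76] M [-0.067  0.438  0.027] w 0.01868889496491227 f 24.999846518039703
25.097748289558577 25.097617277489473
```

View pics/g2.png

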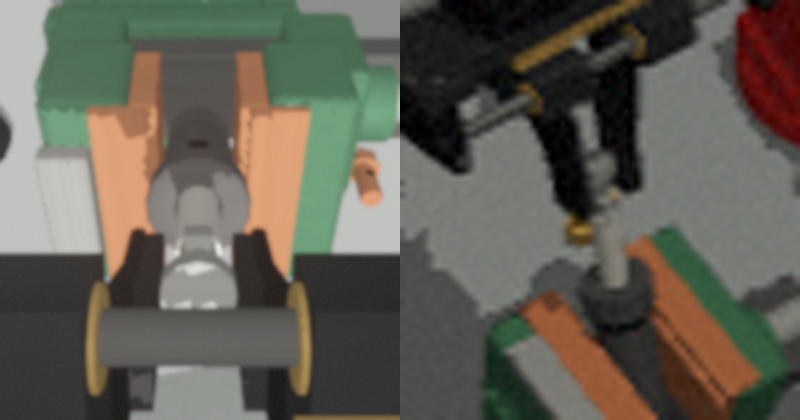

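The foot sits in the fingers exactly as before, and more of the shank is out. The draw is 25.1 mm along the axis and the side forces are about 1 N, so I'm handing in.

```bash
python3 -c "
from plant import ticket; print(ticket.close_job())"
```

```text
the job is handed in; nothing more can be done
None
```

The plunger is held by its foot disc at 25 N, with the gripper drawn 25.1 mm along the bore axis, about 1 N of side force and no slip seen; no loose parts were touched, and the job was handed in at about 13 s.

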